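# Tip the spare-parts carton into its taped bay

## Task

The strap clamp lies where the tall carton has to go: push it sideways with the fingertips out of the big taped rectangle, until both its ends are inside the small one beside it. Then, with the clamp there and the tall carton still standing, push the tall carton over so that it ends lying flat on its broad face, wholly inside the big rectangle (its outer edge counts). Only push: do not squeeze, pick up or carry anything, and leave the other things where they stand.

Things in the scene. Friction and masses are not known exactly. Their poses are not given: they have to be found in the camera images.
- carton: tall brown cardboard carton, 40 mm thick (own x), 80 mm wide (own y), 150 mm tall (own z), 0.2 to 0.45 kg. Origin: centre of its underside. It starts standing over the -x end line of the big outline, its +x broad face looking into it, square within 0.1 rad. It grips the bench: a light level push at 2/3 of its height or above tips it without sliding; past about 15 degrees it falls by itself
- carton_mid (a point): centre of the tall carton (75 mm above the bench while standing)
- carton_foot_l (a point): corner point of the tall carton: foot end, own +y side, in the middle of the 40 mm thickness
- carton_foot_r (a point): corner point of the tall carton: foot end, own -y side, in the middle of the 40 mm thickness
- carton_head_l (a point): corner point of the tall carton: head (top) end, own +y side, in the middle of the 40 mm thickness
- carton_head_r (a point): corner point of the tall carton: head (top) end, own -y side, in the middle of the 40 mm thickness
- bay: the big rectangle of black tape on the bench (flat, no height to bump into), 210 mm along its x and 160 mm along its y, measured over the outside of the tape. Origin: its centre, on the bench. Its x axis points from the tall carton's end to the far end
- park: the small rectangle of black tape on the bench (flat), 160 mm along its x and 100 mm along its y over the outside of the tape. Origin: its centre. It lies beside the big one, parallel to it, 155 mm from centre line to centre line, on the +y or on the -y side
- clamp: loose steel strap clamp, a flat bar 90 mm long (own x), 32 mm wide (own y), 16 mm high, with a 12 mm wide slot along its middle, 0.3 kg; it starts lying in the big outline, its length roughly (within 0.15 rad) along the outline's x. Origin: centre of its underside
- clamp_mid (a point): centre of the strap clamp, 8 mm above the bench
- clamp_end_a (a point): middle of the clamp's end face at its own +x
- clamp_end_b (a point): middle of the clamp's end face at its own -x
- short_carton: bystander: short brown carton, 50 x 80 mm and 80 mm tall, standing. Origin: centre of its underside
- nozzle: bystander: steel nozzle standing on its flange, 44 mm across, 62 mm tall, beside the big outline on the side opposite to the small one. Origin: centre of its underside
- grease_jar: bystander: closed jar, 56 mm across, 75 mm tall. Origin: centre of its underside
Things that resemble listed ones, but are neither listed nor needed, are in the scene too. Leave any green or orange look-alike of the clamp alone.

How it is judged:
By the outcome, as a careful person would: the job done as asked, in the order asked, and still so for the second after the job is handed in, with the robot touching nothing.
It also fails if it takes over 48 s, if anything falls off the work surface, if the arm or the gripper's body presses on something with over 40 N, if the wrist force passes 120 N, or if a joint passes its speed limit or range.

## Robot

A 6-joint arm with a two-finger parallel gripper is mounted at the origin on the work surface. World frame = base frame: x ahead of the robot, y to its left, z up, the work surface at z = 0. Lengths are in mm, angles in degrees, forces in N, time in s.
With the tool pointing down it reaches from about 300 to 850 mm from the base axis. Payload 4.2 kg.
Tool frame: the origin (TCP) lies on the centre line of the jaws, within the pads' length; the fingertips stand 11 mm ahead of it and the grasp point (between the pads) lies 8 mm behind it; z points along the fingers, y is the line along which they close (so a half turn about z gives the same grasp; the last joint's range is limited). The gripper opens to 91 mm and grips with 3 to 60 N. Pads are 32 mm wide; open, the fingers measure 118 mm over their backs; the gripper's body (76 mm by 178 mm) begins 60 mm behind the grasp point.
Start: joints at [-67.666, 18.312, 89.639, -0, 72.044, -1.146], TCP at [229.1, -527.407, 193.576] pointing down, gripper open.
Joint ranges: [-177.97, 177.97], [-48.28, 115.42], [12.27, 149.76], [-77.06, 257.06], [2.81, 150.46], [-146.56, 146.56]. Speed limits (degrees/s): [147.25, 147.25, 180, 180, 180, 180].

## Interface

Orientations are given as [roll, pitch, yaw] about the fixed x, y, z axes, in that order (R = Rz(yaw) Ry(pitch) Rx(roll)).
In Python, from workcell import env, grab_frame, camera_model, models gives the robot as it stands.
- The arm moves only by the shell command python3 -m crank 'ROWS' [FORCE]. ROWS is text: rows parted by semicolons, each of 7 numbers parted by spaces: the closure, from -1 (fully open) to 1 (shut), so that 0 is half open, then the shift along the tool's x, y, z in mm, then the turn, a rotation vector about the tool's x, y, z in degrees. A call has 1 to 10 rows; each row shifts and turns the commanded pose from where the row before left it, along the tool's axes as they then stand; what a row does not reach is not made up. A row lasts 1/8 s, in which the tool goes at most 62.5 mm and 10.7 degrees, less where a joint would pass 70% of its speed; a pose out of reach is approached as far as the arm can. A call is refused whole if a number of a shift passes 62.5 or a number of a turn 10.7, either way. A call with a gripper value outside its range is refused whole. The fingers move at their own pace and stop on an object; FORCE is the grip in N (left out, the last holds). Time passes only in rows, so rows that do not move let the fingers close. It gives the time, the measured TCP pose, the force, the opening and the grip force at its end, in the units of the state.
- env.state(): the state, without advancing time (a new reading comes with each control period).
- grab_frame(name): name is "side" or "top" or "wrist"; returns the picture (384x512x3 uint8, blue, green, red); there is no depth.
- camera_model(name): a dict with "K" (3x3 intrinsics, pixels), "k1" (the pictures are not rectified: a ray, as slopes to the right and down, at radius r is drawn at 1 + k1 r^2 times it, then the intrinsics apply), "R" (3x3) and "t" (3): a world point X has camera coordinates R X + t; the wrist camera has in their place "mount" (4x4, takes a point from camera to tool coordinates, whose origin is the TCP and whose axes are the flange's). Camera axes: x right, y down, z forward; pixel columns grow to the right and rows downward; lengths in mm; the calibration is good to about 2 mm. A picture is of the moment at which its call begins: read the wrist's pose just before it. camera_model takes no time and is no camera call.
- env.job_done(): hands the job in; it is judged then, once.
Trained networks look in the newest picture that a camera, given by its name, has taken for a name from the list of things; names that differ only in an ending like _2 or _b are one class to them, and where a whole thing is asked for, a point or a joint stands for the part that bears it (a point fixed in the world has none). Each returns a list of dicts, best first, with "p" (0 to 1); they miss things now and then, are a little off and sometimes report something else, mostly with a low value. They report only what shows in the picture. A call takes as long as a camera call. They do not tell look-alikes from the thing itself.
- models.search_frame(name, camera): "point" ([x, y, z] in mm, in world coordinates, good to about 4 mm: the middle of the surface that is visible of it).
The state is a dict: "time_s": time; "qpos": joint angles; "qvel": joint speeds; "effort": joint torques, N m; "ee_pos": TCP position; "ee_rot": TCP orientation; "force": force on the tool from outside, world axes, zero at the start; "torque": the same for the moment, N m; "gripper_width": finger opening in mm; "gripper_force": force on a finger pad.
Only numpy, scipy, OpenCV 4.12 (cv2) and the standard library are available. Lean on these libraries where they do the work, as an engineer would, in place of code of your own. Each camera call takes 0.05 s, during which the arm holds its last target. There are 200 camera calls.

## Working session

There is one attempt and no reset: what is moved stays moved. The work goes in short steps, Python scripts to look and compute and a shell command to move; the robot and the scene stay as the last step left them, time stands still between calls to the robot, and variables do not carry over. Pictures are saved under pics/ and viewed, at most 10 in all, crops included, and the job is handed in when it is done.

```bash
ls; mkdir -p pics
python3 - <<'E'
from workcell import env, grab_frame, camera_model, models
import cv2
s=env.state(); print(s['time_s'],s['ee_pos'],s['ee_rot'],s['gripper_width'])
for c in ("top","side"):
    cv2.imwrite(f"pics/{c}0.png",grab_frame(c))
    for n in ("carton","clamp","bay","park","short_carton","nozzle","grease_jar"):
        try: print(c,n,[(round(d['p'],2),[round(v) for v in d['point']]) for d in models.search_frame(n,c)])
        except Exception as e: print(n,e)
E
```

```text
pics
0.0 [ 228.8851764  -526.89060674  192.7330803 ] [-1.79899536e+02 -1.27608906e-04  2.34810775e+01] 91.1773166003207
top carton [(0.69, [476, -41, 149])]
top clamp [(0.82, [686, -244, 17]), (0.63, [583, 3, 16]), (0.62, [810, -63, 13])]
top bay [(0.62, [580, 26, 1])]
top park [(0.91, [531, 154, -2])]
top short_carton [(0.65, [380, 124, 79])]
top nozzle [(0.46, [643, -125, 46])]
top grease_jar [(0.63, [521, -190, 78]), (0.39, [584, 8, 14])]
side carton [(0.63, [471, -8, 114])]
side clamp [(0.91, [809, -55, 16]), (0.57, [584, 12, 19]), (0.56, [688, -231, 18])]
side bay [(0.72, [582, 11, 16]), (0.71, [584, 42, -3])]
side park []
side short_carton [(0.79, [375, 146, 81])]
side nozzle [(0.71, [639, -114, 30]), (0.62, [377, 146, 78]), (0.52, [585, 10, 14])]
side grease_jar []
```

View pics/top0.png

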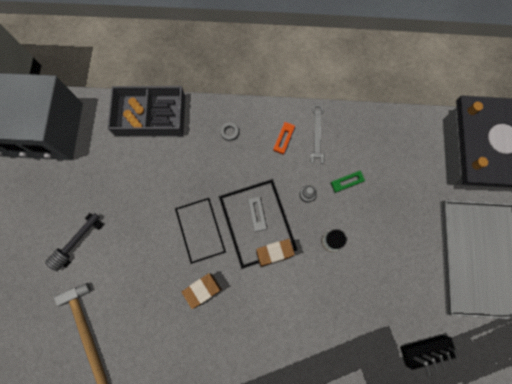

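View pics/side0.png

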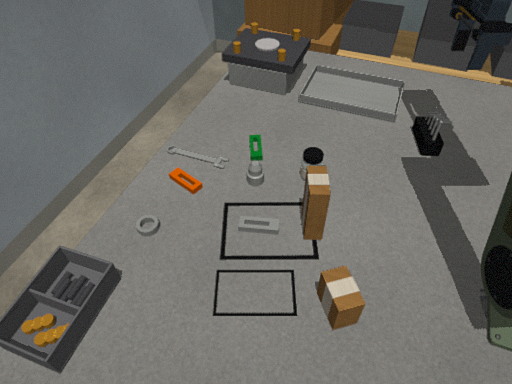

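Clamp candidates in the top view: steel-grey bar at (257,213), orange at (284,138) and green at (348,181). The grey one fits: it's steel and lies inside the big outline. An enlarged crop should confirm this.

```bash
cat > h.py <<'E'
import numpy as np, cv2
from workcell import env, grab_frame, camera_model, models
def unproj(c,px,z=0.):
    m=camera_model(c);K=np.array(m['K']);R=np.array(m['R']);t=np.array(m['t']);k=m['k1']
    out=[]
    for u,v in np.atleast_2d(px):
        d=np.array([(u-K[0,2])/K[0,0],(v-K[1,2])/K[1,1]]);s=d.copy()
        for _ in range(20): s=d/(1+k*(s@s))
        w=R.T@np.array([*s,1]);o=-R.T@t
        out.append(o+w*(z-o[2])/w[2])
    return np.array(out)
def proj(c,X):
    m=camera_model(c);K=np.array(m['K']);p=np.atleast_2d(X)@np.array(m['R']).T+np.array(m['t'])
    s=p[:,:2]/p[:,2:];s=s*(1+m['k1']*(s**2).sum(1,keepdims=True))
    return s*[K[0,0],K[1,1]]+[K[0,2],K[1,2]]
def big(img,x,y,w,h,f):
    return cv2.resize(img[y:y+h,x:x+w],None,fx=f,fy=f,interpolation=cv2.INTER_CUBIC)
E
python3 - <<'E'
from h import *
a=big(cv2.imread("pics/top0.png"),165,170,160,140,5); 
b=big(cv2.imread("pics/side0.png"),200,140,180,190,3)
for i in range(0,160,20): cv2.putText(a,str(165+i),(i*5,10),0,.4,(0,255,255))
for i in range(0,140,20): cv2.putText(a,str(170+i),(0,i*5+5),0,.4,(0,255,255))
cv2.imwrite("pics/c1.png",a[:600])
for i in range(0,180,20): cv2.putText(b,str(200+i),(i*3,10),0,.4,(0,255,255))
for i in range(0,190,20): cv2.putText(b,str(140+i),(0,i*3+5),0,.4,(0,255,255))
cv2.imwrite("pics/c2.png",b)
m=camera_model("top");print(-np.array(m['R']).T@m['t'])
m=camera_model("side");print(-np.array(m['R']).T@m['t'])
E
```

```text
[ 4.07269267e+02 -4.31827136e-01  1.02359046e+03]
[389.56815207 490.83639187 686.2723979 ]
```

View pics/c1.png

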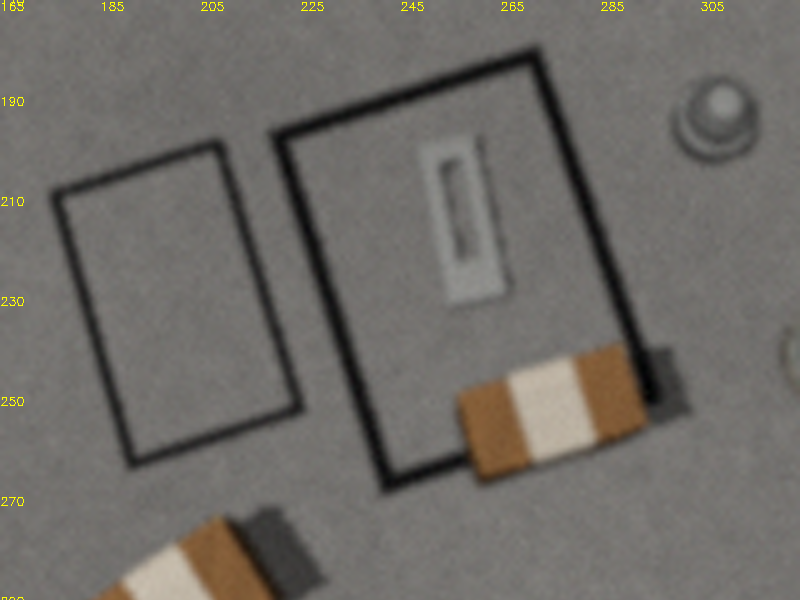

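View pics/c2.png

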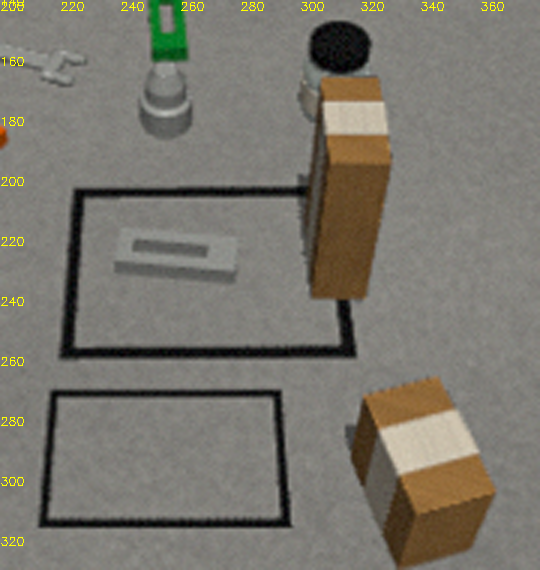

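The crop shows a grey slotted steel bar in the big outline, at crop (465,220), so it's the clamp. The park outline is on the left (world +y), the nozzle on the right, and the carton at the bottom end.

Run:
```python
from h import *
np.set_printoptions(precision=1,suppress=True)
def T(l,z): return unproj("top",(np.array(l,float)+.5)/5-.5+[165,170],z)[:,:2]
def S(l,z): return unproj("side",(np.array(l,float)+.5)/3-.5+[200,140],z)[:,:2]
bay=T([(272,133),(539,48),(660,402),(385,491)],0); park=T([(51,194),(221,140),(303,408),(131,467)],0)
cl=T([(418,144),(474,137),(508,295),(455,305)],16); ca=T([(458,393),(622,345),(648,425),(482,484)],150)
# side: bay far-right hidden; corner order: side image
bs=S([(75,188),(355,357),(60,357)],0); ps=S([(51,390),(280,390),(291,526),(39,526)],0)
cls=S([(120,229),(237,236),(235,268),(116,262)],16); cas=S([(322,76),(380,76),(391,152),(328,150)],150)
for n,v in [("bay",bay),("park",park),("cl",cl),("ca",ca),("bs",bs),("ps",ps),("cls",cls),("cas",cas)]:
    print(n,v.mean(0),v.tolist() and np.round(v).tolist())
def ang(d): return np.degrees(np.arctan2(d[1],d[0]))
for n,v in [("bay",bay),("park",park),("cl",cl),("ca",ca)]:
    print(n,ang(v[0]-v[3]),ang(v[1]-v[2]),"perp",ang(v[0]-v[1])-90,ang(v[3]-v[2])-90,np.linalg.norm(v[0]-v[3]),np.linalg.norm(v[0]-v[1]))
```

```text
bay [561.7   3.7] [[629.0, 114.0], [687.0, -32.0], [493.0, -106.0], [438.0, 39.0]]
park [533.3 159.1] [[588.0, 234.0], [624.0, 142.0], [479.0, 86.0], [442.0, 175.0]]
cl [583.8   4.9] [[624.0, 32.0], [630.0, 2.0], [544.0, -21.0], [537.0, 7.0]]
ca [473.6 -41.5] [[479.0, 2.0], [506.0, -72.0], [470.0, -85.0], [439.0, -11.0]]
bs [586.1  40.3] [[689.0, -33.0], [438.0, 39.0], [632.0, 115.0]]
ps [534.2 158.3] [[626.0, 141.0], [479.0, 84.0], [442.0, 175.0], [590.0, 233.0]]
cls [585.5   6.1] [[632.0, 4.0], [548.0, -21.0], [539.0, 7.0], [623.0, 34.0]]
cas [477.5 -46.2] [[508.0, -72.0], [471.0, -86.0], [446.0, -20.0], [485.0, -7.0]]
bay 21.52703747883133 20.9839256187472 perp 21.424938764742336 20.958001617040736 205.69107564277408 156.81574038325414
park 21.903297290308025 21.381711073091495 perp 21.397782414005547 22.21199106249584 156.64859173819391 98.15499827385216
cl 16.150958430236688 14.985796507467056 perp 10.541360149813087 13.9927556258246 90.52678026876885 30.860293475506076
ca 18.101547911432867 20.234017422521237 perp 19.477338062573338 22.51059430984732 42.50922749394777 78.93849596548873
```

```bash
python3 -m crank '0 0 0 0 0 0 -8.8;0 0 0 0 0 0 -8.8;0 0 0 0 0 0 -8.8;0 0 0 0 0 0 -8.8;0 0 0 0 0 0 -8.8;0 0 0 0 0 0 -8.8;0 0 0 0 0 0 -8.8;0 0 0 0 0 0 -8.8;0 0 0 0 0 0 -8.8;0 0 0 0 0 0 -8.8'
cat >> h.py <<'E'
from scipy.spatial.transform import Rotation as Ro
C=np.array([562.5,4.]); A=np.radians(21.4); E=np.array([[np.cos(A),-np.sin(A)],[np.sin(A),np.cos(A)]])
def tobay(p): return E.T@(np.asarray(p)[:2]-C)
def go(x,y,ztip):
    """tool-frame shift to bay-frame (x,y) with fingertips at ztip"""
    s=env.state(); R=Ro.from_euler('xyz',s['ee_rot'],degrees=True).as_matrix()
    d=np.array([*(C+E@[x,y]),ztip+11])-s['ee_pos']
    print("t",round(s['time_s'],2),"bay",tobay(s['ee_pos']).round(1),"tip",round(s['ee_pos'][2]-11,1),"rot",np.round(s['ee_rot'],1),"w",round(s['gripper_width']),"F",np.round(s['force'],1),"shift",(R.T@d).round(1))
E
python3 -c "
from h import *
go(30,-52,182)"
```

```text
time_s: 2.05
ee_pos: [229.1, -527.4, 193.6]
ee_rot: [180.0, 0.0, 111.8]
force: [-0.1, -0.1, 0.3]
gripper_width: 45.7
gripper_force: 0.0
t 2.05 bay [-504.3 -373.1] tip 182.6 rot [180.    0.  111.8] w 46 F [-0.1 -0.1  0.3] shift [317.7 536.4   0.6]
```

```bash
python3 -m crank '0 31 53 0 0 0 0;0 31 53 0 0 0 0;0 31 53 0 0 0 0;0 31 53 0 0 0 0;0 31 53 0 0 0 0;0 31 53 0 0 0 0;0 31 53 0 0 0 0;0 31 53 0 0 0 0;0 31 53 0 0 0 0;0 7 6 0 0 0 0' >/dev/null
python3 -c "
from h import *
go(30,-52,5)"
```

```text
t 3.3 bay [-18.8 -84.3] tip 182.1 rot [180.   -0.  111.7] w 46 F [ 0.  -0.4  0.5] shift [ 32.   48.8 177.2]
```

```bash
python3 -m crank '0 16 25 0 0 0 0;0 16 24 0 0 0 0;0 0 0 40 0 0 0;0 0 0 40 0 0 0;0 0 0 40 0 0 0;0 0 0 20 0 0 0;0 0 0 0 0 0 0' >/dev/null
python3 - <<'E'
from h import *
go(30,-52,5)
cv2.imwrite("pics/s1.png",big(grab_frame("side"),190,60,200,200,3))
E
```

```text
t 4.17 bay [ 25.3 -54.4] tip 41.0 rot [-1.798e+02 -1.000e-01  1.114e+02] w 46 F [ 0.9  0.3 -0.2] shift [ 2.3  4.8 36. ]
```

View pics/s1.png

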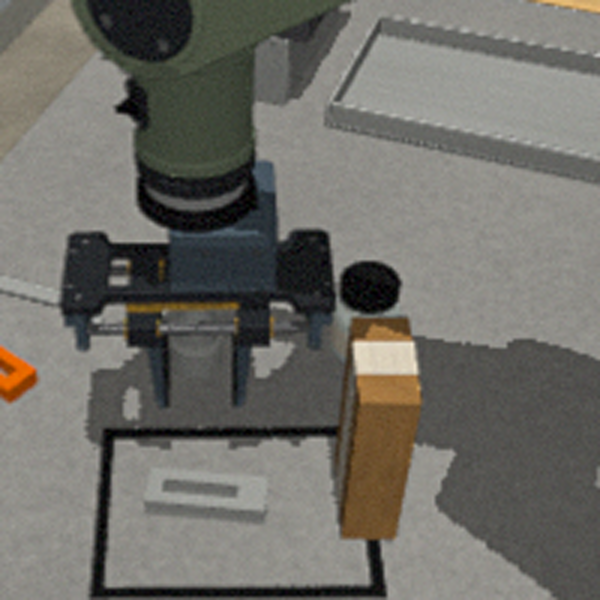

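The fingers straddle the clamp's far side, and the body clears the carton, so I'll lower and push.

```bash
python3 -m crank '0 1 3 18 0 0 0;0 1 3 16 0 0 0;0 0 0 0 0 0 0;0 8 0 0 0 0 0;0 8 0 0 0 0 0;0 8 0 0 0 0 0;0 8 0 0 0 0 0;0 8 0 0 0 0 0;0 8 0 0 0 0 0;0 8 0 0 0 0 0' >/dev/null
python3 - <<'E'
from h import *
go(31,122,6)
for c in ("top","side"):
    grab_frame(c); print(c,[(round(d['p'],2),tobay(d['point']).round()) for d in models.search_frame("clamp",c)])
E
```

```text
t 5.47 bay [33.1  4.2] tip 8.5 rot [-180.     0.   111.5] w 45 F [ 0.1 -0.1 -0.5] shift [117.8  -2.    2.5]
top [(0.82, array([ 215., -153.])), (0.67, array([  26., -273.]))]
side [(0.95, array([24., -0.])), (0.73, array([-89.,  20.]))]
```

Run:
```python
from h import *
cv2.imwrite("pics/s2.png",big(grab_frame("side"),190,120,200,200,3))
```

```text
(no output)
```

View pics/s2.png

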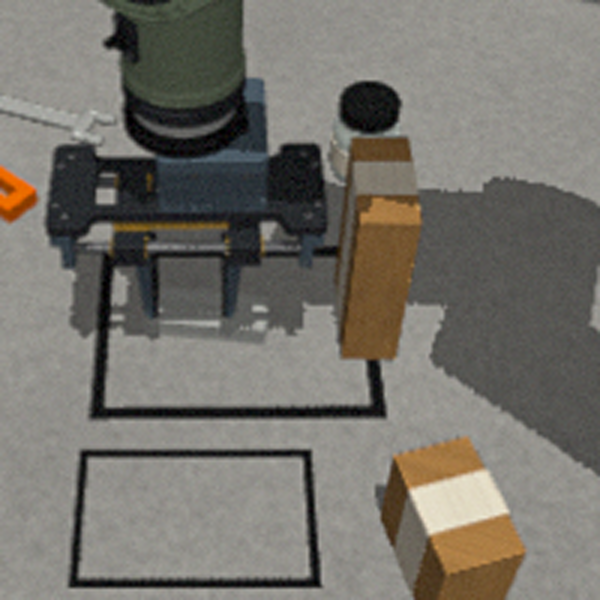

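Run:
```python
from h import *
for z in (0,8.5,16): 
    for p in [(152,318),(232,318),(165,330),(265,340)]:
        q=unproj("side",(np.array(p)+.5)/3-.5+[190,120],z)[0]; print(z,p,tobay(q).round(1))
im=grab_frame("side")
g=cv2.convertScaleAbs(big(im,225,190,70,60,8),alpha=2.2,beta=-60)
m=np.eye(4)
cv2.imwrite("pics/s3.png",g); go(0,0,0)
```

```text
0 (152, 318) [ 63.9 -10. ]
0 (232, 318) [ 3.1 -9.8]
0 (165, 330) [53.7  1.4]
0 (265, 340) [-21.2  10.9]
8.5 (152, 318) [63.3 -3.5]
8.5 (232, 318) [ 3.3 -3.3]
8.5 (165, 330) [53.3  7.8]
8.5 (265, 340) [-20.7  17.2]
16 (152, 318) [62.8  2.3]
16 (232, 318) [3.5 2.5]
16 (165, 330) [52.9 13.4]
16 (265, 340) [-20.3  22.7]
t 5.78 bay [33.3  3.4] tip 8.6 rot [180.    0.  111.5] w 46 F [0.7 0.1 0.3] shift [ -3.3 -33.3   8.6]
```

View pics/s3.png

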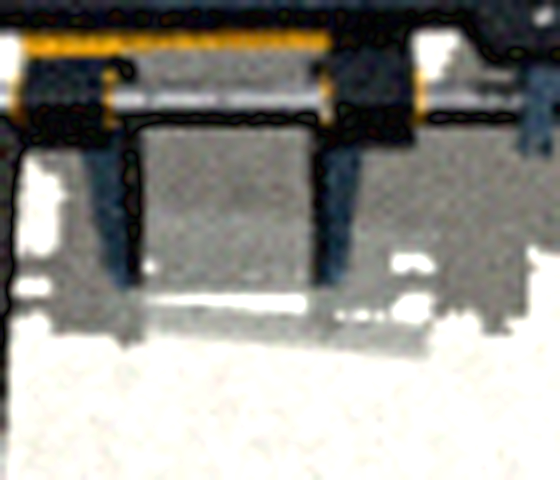

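Run:
```python
from h import *
for z in (41,50,60,70): print(z,[tobay(unproj("side",(np.array(p)+.5)/3-.5+[190,60],z)[0]).round(1) for p in [(163,405),(240,405)]])
# predicted tips now, both cameras
s=env.state();R=Ro.from_euler('xyz',s['ee_rot'],degrees=True).as_matrix()
for c in("side","top","wrist"):
    im=grab_frame(c)
    if c!="wrist":
        for a in(-16,16):
            for b in(-29,29): print(c,proj(c,s['ee_pos']+R@[a,b,11]).round(1))
    else:
        m=camera_model(c); print({k:np.round(v,2).tolist() for k,v in m.items()})
        cv2.imwrite("pics/w1.png",im)
```

```text
41 [array([ 55.6, -68.2]), array([ -3.5, -67.8])]
50 [array([ 55.1, -60. ]), array([ -3.2, -59.6])]
60 [array([ 54.5, -50.9]), array([ -2.9, -50.6])]
70 [array([ 53.9, -41.9]), array([ -2.6, -41.5])]
side [[266.5 222.3]]
side [[240.9 222.4]]
side [[266.7 233.8]]
side [[240.5 233.9]]
top [[261.1 218.8]]
top [[254.5 199. ]]
top [[249.9 222.5]]
top [[243.4 202.5]]
{'K': [[266.33, 0.0, 255.28], [0.0, 266.33, 189.03], [0.0, 0.0, 1.0]], 'k1': -0.05, 'mount': [[-0.0, -0.96, -0.29, 83.16], [1.0, -0.0, -0.0, 0.18], [-0.0, -0.29, 0.96, -192.16], [0.0, 0.0, 0.0, 1.0]]}
```

View pics/w1.png

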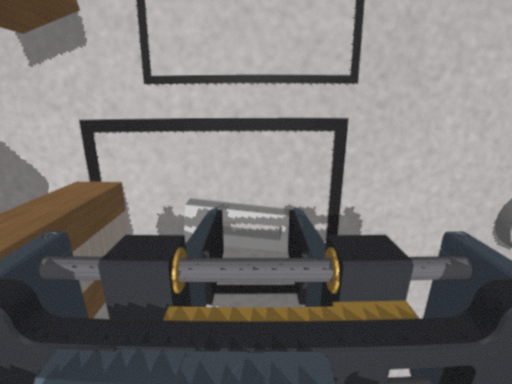

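The wrist view shows the lit clamp top just ahead of the finger tips, around (190–290, 205), and the clamp is unmoved. Both views agree that the real fingertips end about 30 mm higher than the nominal tip, so they passed above the clamp. I'll back off and go lower, watching the force.

```bash
python3 -m crank '0 -20 0 0 0 0 0;0 -20 0 0 0 0 0;0 -18 0 0 0 0 0;0 0 0 0 0 0 0;0 0 0 6 0 0 0;0 0 0 6 0 0 0;0 0 0 0 0 0 0' | egrep 'pos|force'
python3 -m crank '0 0 0 3 0 0 0;0 0 0 3 0 0 0;0 0 0 0 0 0 0' | egrep 'pos|force'
python3 -c "
from h import *
go(31,-54,-24)"
```

```text
ee_pos: [612.5, -33.9, 6.7]
force: [0.6, -0.2, 0.1]
gripper_force: 0.0
ee_pos: [613.1, -34.4, 1.3]
force: [-1.2, 0.1, -0.6]
gripper_force: 0.0
t 7.17 bay [ 33.1 -54.2] tip -9.7 rot [-180.    -0.   111.5] w 45 F [-1.2  0.1 -0.6] shift [ 0.2 -2.1 14.3]
```

No contact at a nominal −10 mm, so the fingers are shorter than stated.

```bash
python3 -m crank '0 0 0 4 0 0 0;0 0 0 4 0 0 0;0 0 0 4 0 0 0;0 0 0 0 0 0 0' | egrep 'pos|force'
python3 -m crank '0 8 0 0 0 0 0;0 8 0 0 0 0 0;0 8 0 0 0 0 0;0 8 0 0 0 0 0;0 8 0 0 0 0 0;0 8 0 0 0 0 0' | egrep 'pos|force'
python3 - <<'E'
from h import *
go(31,122,-22)
for c in ("side","wrist"):
    grab_frame(c); print(c,[(round(d['p'],2),tobay(d['point']).round()) for d in models.search_frame("clamp",c)])
E
```

```text
ee_pos: [613.0, -34.5, -10.9]
force: [-0.2, 0.2, 0.0]
gripper_force: 0.0
ee_pos: [595.8, 10.5, -10.3]
force: [1.4, -3.4, 1.2]
gripper_force: 1.3
t 8.43 bay [33.4 -6. ] tip -21.3 rot [180.    0.  111.5] w 46 F [ 1.4 -3.4  1.2] shift [128.   -2.1   0.7]
side [(0.67, array([ 208., -147.])), (0.63, array([21., 33.])), (0.53, array([ 27., 160.]))]
wrist [(0.79, array([22., 30.]))]
```

Contact is good and the clamp is moving.

```bash
python3 -m crank '0 10 0 0 0 0 0;0 10 0 0 0 0 0;0 10 0 0 0 0 0;0 10 0 0 0 0 0;0 10 0 0 0 0 0;0 10 0 0 0 0 0;0 10 0 0 0 0 0;0 10 0 0 0 0 0;0 10 0 0 0 0 0' | egrep 'pos|force'
python3 -m crank '0 10 0 0 0 0 0;0 8 0 0 0 0 0;0 6 0 0 0 0 0;0 4 0 0 0 0 0;0 2 0 0 0 0 0;0 0 0 0 0 0 0;0 -20 0 0 0 0 0;0 -30 0 0 0 0 0;0 -30 0 0 0 0 0;0 0 0 0 0 0 0' | egrep 'pos|force'
python3 - <<'E'
from h import *
go(-160,-13,140)
for c in ("top","side","wrist"):
    im=grab_frame(c)
    if c=="side": cv2.imwrite("pics/s4.png",big(im,190,130,190,190,3))
    print(c,[(n,round(d['p'],2),tobay(d['point']).round()) for n in ("clamp","clamp_end_a","clamp_end_b") for d in models.search_frame(n,c)[:2]])
E
```

```text
ee_pos: [562.5, 94.5, -10.5]
force: [0.6, -1.7, -0.4]
gripper_force: 0.8
ee_pos: [582.2, 44.8, -10.4]
force: [-0.8, -0.6, 0.1]
gripper_force: 0.0
t 11.0 bay [33.3 30.8] tip -21.4 rot [179.9   0.  111.3] w 46 F [-0.8 -0.6  0.1] shift [ -44.3 -193.  -161.5]
top [('clamp', 0.9, array([  26., -271.])), ('clamp', 0.79, array([ 208., -149.])), ('clamp_end_a', 0.78, array([  30., -274.])), ('clamp_end_a', 0.61, array([ 200., -149.])), ('clamp_end_b', 0.78, array([  30., -274.])), ('clamp_end_b', 0.61, array([ 200., -149.]))]
side [('clamp', 0.97, array([ 17., 152.])), ('clamp', 0.64, array([ 210., -143.])), ('clamp_end_a', 0.74, array([-89.,  21.])), ('clamp_end_a', 0.72, array([ 204., -148.])), ('clamp_end_b', 0.74, array([-89.,  21.])), ('clamp_end_b', 0.72, array([ 204., -148.]))]
wrist [('clamp', 0.78, array([ 20., 147.])), ('clamp', 0.54, array([ 176., -117.])), ('clamp_end_a', 0.74, array([ 17., 149.])), ('clamp_end_a', 0.52, array([ 175., -119.])), ('clamp_end_b', 0.74, array([ 17., 149.])), ('clamp_end_b', 0.52, array([ 175., -119.]))]
```

View pics/s4.png

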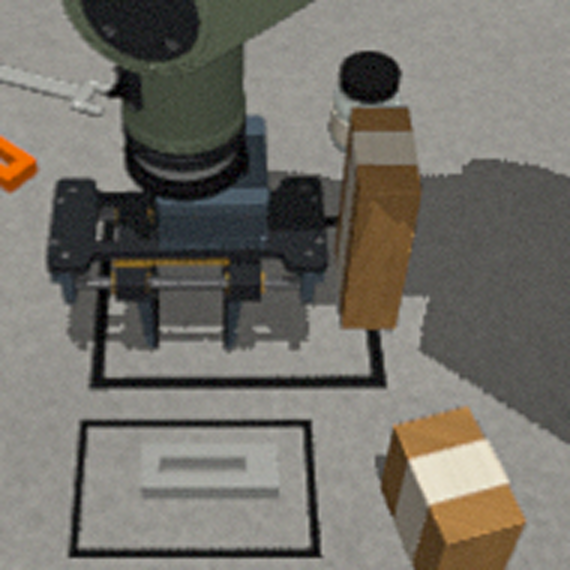

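The clamp lies in the small outline (crop 142–278 × 440–497) and the carton is still standing. Next I'll rise, turn back and go behind the carton.

```bash
python3 -m crank '0 0 0 -50 0 0 0;0 0 0 -50 0 0 0;0 0 0 -50 0 0 0;0 0 0 -50 0 0 0;0 0 0 0 0 0 10;0 0 0 0 0 0 10;0 0 0 0 0 0 10;0 0 0 0 0 0 10;0 0 0 0 0 0 10;0 0 0 0 0 0 10' >/dev/null
python3 -m crank '0 0 0 0 0 0 10;0 0 0 0 0 0 10;0 0 0 0 0 0 10;0 0 0 0 0 0 0' |egrep 'pos|rot'
python3 - <<'E'
from h import *
go(-155,-13,175)
for c in ("side","top"):
    grab_frame(c); print(c,[(n,round(d['p'],2),np.round(d['point']),tobay(d['point']).round()) for n in ("carton","clamp") for d in models.search_frame(n,c)[:3]])
E
```

```text
ee_pos: [580.9, 47.5, 189.5]
ee_rot: [180.0, 0.0, 21.6]
t 13.35 bay [33.  33.8] tip 178.5 rot [180.    0.   21.6] w 45 F [-0.6 -0.  -0.2] shift [-188.2   46.1    3.5]
side [('carton', 0.55, array([471.,  -9., 118.]), array([-90.,  21.])), ('clamp', 0.98, array([525., 150.,  16.]), array([ 19., 150.])), ('clamp', 0.85, array([806., -55.,  18.]), array([ 206., -144.]))]
top [('carton', 0.79, array([482., -58., 149.]), array([-98., -28.])), ('clamp', 0.82, array([813., -58.,  14.]), array([ 210., -149.])), ('clamp', 0.66, array([548., 156.,  17.]), array([ 42., 147.])), ('clamp', 0.54, array([ 689., -240.,   18.]), array([  28., -274.]))]
```

```bash
python3 -m crank '0 -48 12 0 0 0 0;0 -48 12 0 0 0 0;0 -48 12 0 0 0 0;0 -46 11 0 0 0 0;0 0 0 0 0 0 0' >/dev/null
python3 - <<'E'
from h import *
go(-152,-13,93)
im=grab_frame("top"); cv2.imwrite("pics/t5.png",np.hstack([big(im,215,165,100,150,4),big(grab_frame("side"),250,50,100,150,4)]))
E
```

```text
t 14.28 bay [-159.3  -13.7] tip 178.8 rot [180.    0.   21.4] w 46 F [ 1.8 -1.2  0.7] shift [ 7.4 -0.7 85.8]
```

View pics/t5.png

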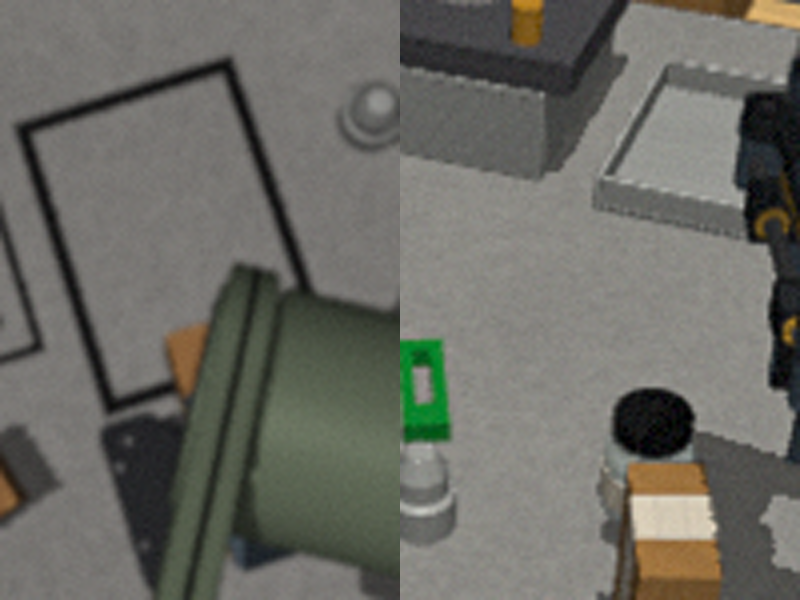

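The gripper is behind the standing carton with a gap. I'll descend and then push slowly at about 120 mm height.

```bash
python3 -m crank '0 0 0 30 0 0 0;0 0 0 30 0 0 0;0 0 0 26 0 0 0;0 0 0 0 0 0 0;0 6 0 0 0 0 0;0 6 0 0 0 0 0;0 5 0 0 0 0 0;0 5 0 0 0 0 0;0 5 0 0 0 0 0' |egrep 'pos|force'
python3 -m crank '0 5 0 0 0 0 0;0 5 0 0 0 0 0;0 4 0 0 0 0 0' |egrep 'pos|force'
python3 - <<'E'
from h import *
go(-110,-13,93)
cv2.imwrite("pics/s6.png",big(grab_frame("side"),240,100,150,150,4))
E
```

```text
ee_pos: [446.8, -56.0, 103.7]
force: [0.0, -0.7, 0.6]
gripper_force: 0.3
ee_pos: [460.0, -50.8, 103.5]
force: [-0.4, -0.2, 0.7]
gripper_force: 0.2
t 15.88 bay [-115.4  -13.6] tip 92.5 rot [180.   -0.   21.5] w 45 F [-0.4 -0.2  0.7] shift [ 5.4 -0.6 -0.5]
```

View pics/s6.png

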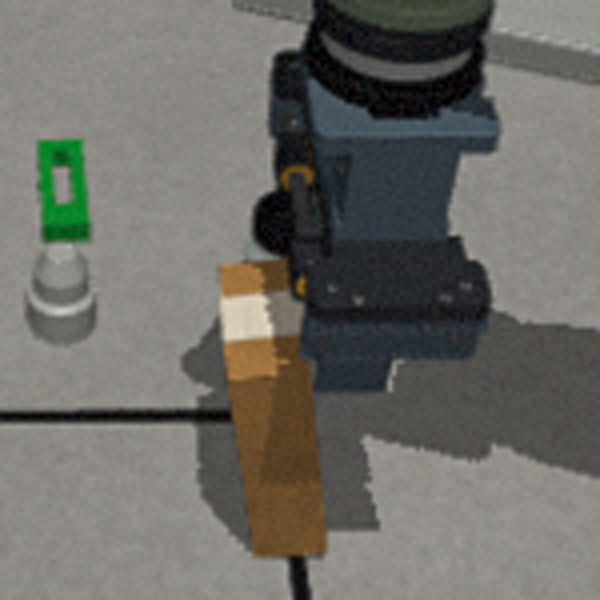

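The carton is tipping over its foot without sliding. I've now viewed 11 pictures, one over the limit of 10, so from here I'll use numbers only.

```bash
python3 -m crank '0 5 0 0 0 0 0;0 5 0 0 0 0 0;0 5 0 0 0 0 0;0 4 0 0 0 0 0;0 4 0 0 0 0 0;0 0 0 0 0 0 0;0 0 0 0 0 0 0;0 0 0 0 0 0 0;0 0 0 0 0 0 0' |egrep 'pos|force'
python3 -m crank '0 -20 0 0 0 0 0;0 -30 0 -20 0 0 0;0 -30 0 -40 0 0 0;0 -20 0 -40 0 0 0;0 0 0 0 0 0 0;0 0 0 0 0 0 0'|egrep 'pos|force'
python3 - <<'E'
from h import *
for c in ("side","top"):
    im=grab_frame(c); cv2.imwrite(f"pics/{c}7.png",im)
    print(c,[(n,round(d['p'],2),np.round(d['point'][2]),tobay(d['point']).round()) for n in ("carton","carton_mid","clamp","short_carton","nozzle","grease_jar") for d in models.search_frame(n,c)[:3]])
# brown+tape-label outline in side picture: project predicted lying box and measure brown blob
    hsv=cv2.cvtColor(im,cv2.COLOR_BGR2HSV); m=cv2.inRange(hsv,(5,80,40),(20,255,255))
    n,l,st,ce=cv2.connectedComponentsWithStats(m)
    for i in range(1,n):
        if st[i,4]>60:
            pts=np.argwhere(l==i)[:,::-1].astype(np.float32); box=cv2.boxPoints(cv2.minAreaRect(pts))
            print(c,st[i],[tobay(unproj(c,p,40.)[0]).round().tolist() for p in box])
E
```

```text
ee_pos: [480.9, -42.5, 103.6]
force: [-0.0, -0.3, -0.2]
gripper_force: 0.0
ee_pos: [386.9, -79.1, 203.0]
force: [0.4, -0.3, 0.0]
gripper_force: 0.0
side [('carton_mid', 0.75, np.float64(41.0), array([1., 2.])), ('clamp', 0.91, np.float64(16.0), array([ 206., -144.])), ('clamp', 0.78, np.float64(18.0), array([  31., -262.])), ('clamp', 0.65, np.float64(16.0), array([ 21., 150.])), ('short_carton', 0.79, np.float64(79.0), array([-121.,  206.])), ('nozzle', 0.62, np.float64(29.0), array([  28., -140.])), ('grease_jar', 0.79, np.float64(54.0), array([-108., -159.]))]
side [ 237    0  138   61 4286] [[109.0, -880.0], [87.0, -1506.0], [-520.0, -1179.0], [-371.0, -685.0]]
side [233  41   8  13  99] [[118.0, -847.0], [92.0, -846.0], [89.0, -751.0], [114.0, -752.0]]
side [ 425   43   87   44 1157] [[-529.0, -622.0], [-641.0, -902.0], [-923.0, -777.0], [-778.0, -527.0]]
side [278  48   8  14 103] [[-48.0, -786.0], [-74.0, -785.0], [-69.0, -690.0], [-45.0, -690.0]]
side [168 167  35  28 478] [[248.0, -132.0], [234.0, -175.0], [152.0, -104.0], [167.0, -65.0]]
side [235 200  68   9 538] [[76.0, -
[... 1122 characters left out ...]
0, 272.0], [421.0, 249.0], [354.0, 222.0], [343.0, 244.0]]
top [273 122  22  33 364] [[172.0, -98.0], [245.0, -159.0], [221.0, -186.0], [149.0, -124.0]]
top [472 156  17  14 161] [[-29.0, -604.0], [-22.0, -654.0], [-52.0, -654.0], [-59.0, -605.0]]
top [260 190  25  55 534] [[72.0, -28.0], [72.0, -54.0], [-78.0, -51.0], [-77.0, -26.0]]
top [240 195  24  57 524] [[73.0, 28.0], [73.0, 4.0], [-77.0, 6.0], [-77.0, 30.0]]
top [201 273  20  23 255] [[-97.0, 185.0], [-89.0, 156.0], [-142.0, 141.0], [-149.0, 171.0]]
top [182 287  18  22 211] [[-113.0, 241.0], [-107.0, 216.0], [-158.0, 203.0], [-163.0, 227.0]]
top [ 69 298  39  86 951] [[-48.0, 521.0], [-47.0, 494.0], [-265.0, 468.0], [-266.0, 494.0]]
```

Measured in the outline's own frame, the carton lies flat (top at z ≈ 40 mm), spanning x −77…73 and y −53…29, inside ±105 and ±80. The clamp is at (20, 150), inside the small outline. The bystanders haven't moved and the arm is clear.

```bash
python3 -c "
from h import *
print(env.state()['time_s']);print(env.job_done())"
```

```text
18.5
the job is handed in; nothing more can be done
None
```

The job is handed in at 18.5 s: the clamp is inside the small rectangle, the carton lies flat on its broad face wholly inside the big one, and nothing else moved, though I viewed 11 pictures, one over the limit of 10.

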